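# Tuck a touch-guard strip under a lapped cover flap and hold it down

### The job

First turn the isolator's selector from its green mark to the red (off) mark in the middle. Then pick up the orange guard strip and tuck its front edge under the white flap, without prising the flap up, until the flap's edge lies along the black line and the blue centre marks of strip and flap line up. Finish while still holding the strip pressed firmly flat on the steel plate (about 10 N), ready for a workmate to rivet it, and leave the other things on the bench alone.

Things in the scene. Friction and masses are not known exactly. Their poses are not given: they have to be found in the camera images.
- lap (a point): Point on the steel plate's top (6 mm over the bench) straight under the middle of the white flap's free edge; x runs in under the flap, square to its edge, y along it, z up.
- panel: The steel plate, fixed, 320 x 260 x 6 mm, with its terminal block; origin under point lap at bench height, same axes. The plate reaches 130 mm to -x and to either side. The grey block with the flap's hinge begins at x = 112 mm and stands 45 mm over the bench.
- flap (a joint): Angle of the white sheet flap (200 mm wide along y, 112 mm deep, 3 mm thick, 0.12 kg) about its hinge at the far end; 0 = at rest on its stop, grows as its free edge is lifted (0.08 = edge raised 9 mm). It swings freely and falls back by its weight. A short blue stripe on top marks its middle.
- flap_edge (a point): Middle of the flap's free edge, on its underside: at rest 9 mm above the plate. From there the flap slopes upwards away from the robot (about 6 degrees), so the gap at the edge is the narrowest.
- strip: Orange guard strip, loose, about 0.13 kg: 80 (x) x 150 (y) x 4 mm, origin under its centre; starts flat on the bench. +x: front edge, to be tucked. Black line across, 20 mm behind that edge. A box rib 12 mm wide (x), 140 long (y) stands at x = -20 mm, top 28 mm above the underside: pinch it across the 12 mm. Blue stripes mark the middle (y = 0).
- strip_rib (a point): Middle of the top of the strip's rib (28 mm above the underside); axes as the strip.
- strip_edge (a point): Middle of the strip's front edge, on its underside; axes as the strip.
- strip_left (a point): Point on the strip's front edge, underside, 72 mm to +y of its middle.
- strip_right (a point): Point on the strip's front edge, underside, 72 mm to -y of its middle.
- isolator: Isolator box, screwed to the bench, grey with a yellow lid, 100 (x) x 90 (y) x 50 mm high; origin in the centre of its underside. The red dot (off) lies on the lid at +x of the knob's axis, a green dot 45 degrees to either side. The knob's axis is vertical through the origin.
- selector (a joint): Angle of the black selector about the vertical, counter-clockwise from above positive: 0 = its white pointer at the red dot (off), -0.785 and +0.785 = at the green dots. Clicks into these three positions (sprung detents, up to about 0.1 N m); stops at +-0.87. Starts near -0.785.
- selector_grip (a point): On the knob's axis, 73 mm above the bench, 10 mm below the top of its grip bar: 50 mm long, 11 mm wide, 22 mm high (61 to 83 mm above the bench), on a disc of radius 26 mm. Turns with the knob: its x axis runs along the bar to the white pointer.
- carton: Bystander: open cardboard carton of red ferrules, 100 x 80 x 45 mm; origin under its centre.
- contactor: Bystander: grey and black contactor block, 75 x 45 x 62 mm; origin under its centre.
- screwdriver: Bystander: screwdriver with orange handle, lying on the bench; origin at its underside, shaft to +x.
Mind the look-alikes: they are no part of the job. What is meant by the strip is not purple, and is the larger of those in its own colour.

How it is judged:
On the way, in this order (a step that is already met when the one before it is completed fails the run):
1. the selector stands at the red off mark (value of joint selector between -0.14 and 0.14 rad), for 0.3 s.
2. the strip's front edge is tucked under the flap as far as the black line (all of step 1 and x of strip_left in the frame of lap between 0.012 and 0.028 m and z of each of strip_left, strip_right in the frame of lap below 0.004 m and x of strip_right in the frame of lap between 0.012 and 0.028 m and y of strip_edge in the frame of lap between -0.012 and 0.012 m), for 0.2 s.
At the end, for the whole second after the job is handed in: Selector within 0.14 rad of off; both ends of the strip's front edge 12-28 mm under the flap, centred within 12 mm, flat (edge within 2 mm, tilt < 0.03 rad) and still; flap below 0.03 rad; fingers on the strip (> 3 N), pressing it on the plate with > 5 N (all of step 2 and z of each of strip_left, strip_right in the frame of lap below 0.002 m and angle between strip's own z axis and vertical below 0.03 rad and value of joint flap below 0.03 rad and contact force between strip and panel above 5 N and contact force between the fingers and strip above 3 N and linear speed of strip below 0.01 m/s); the arm keeps its last pose, push and grip.
It fails at once if the flap is prised up (more than 0.08 rad, 9 mm at its edge) (value of joint flap above 0.08 rad).
It fails at once if the carton is disturbed (moved over 20 mm) (distance of carton from where it was at the start of the episode above 0.02 m).
It fails at once if the contactor is disturbed (moved over 20 mm) (distance of contactor from where it was at the start of the episode above 0.02 m).
It fails at once if the screwdriver is disturbed (moved over 20 mm) (distance of screwdriver from where it was at the start of the episode above 0.02 m).
It also fails if it takes over 58 s, if anything falls off the work surface, if the arm or the gripper's body presses on something with over 40 N, if the wrist force passes 120 N, or if a joint passes its speed limit or range.

### The arm

A 7-joint arm with a two-finger parallel gripper is mounted at the origin on the work surface. World frame = base frame: x ahead of the robot, y to its left, z up, the work surface at z = 0. Lengths are in m, angles in rad, forces in N, time in s.
With the tool pointing down it reaches from about 0.4 to 0.85 m from the base axis. Payload 10.4 kg.
Tool frame: the origin (TCP) lies midway between the tips of the shut fingers; the grasp point (between the pads) lies 19 mm behind it (manip.tcp_to_grasp is the distance from the TCP to the grasp point, in m); z points along the fingers, y is the line along which they close (so a half turn about z gives the same grasp; the last joint's range is limited). The gripper opens to 85 mm and grips with 20 to 120 N. Pads are 22 mm wide; open, the fingers measure 114 mm over their backs; the gripper's body (76 mm by 85 mm) begins 54 mm behind the grasp point. The pads swing forward as they close: fully open they stand 13 mm farther back than shut.
Start: joints at [1.258, 0.332, -0.065, 1.46, 0.022, 1.35, -0.088], TCP at [0.179, -0.599, 0.231] pointing down, gripper open.
Joint ranges: [-2.6, 2.6], [-0.5, 2.12], [-1.47, 1.34], [0.16, 2.42], [-1.27, 4.41], [0.06, 2.06], [-2.6, 2.6]. Speed limits (rad/s): [2.22, 2.22, 2.79, 2.79, 3.14, 3.14, 3.14].

### API

Orientations are given as a unit quaternion [x, y, z, w].
In Python, from workcell import manip gives the robot as it stands.
- The arm moves only by the shell command python3 -m jog 'ROWS' [FORCE]. ROWS is a JSON object of lists of equal length, an entry for each row: "offset": the shift along the world's x, y, z in m, a list of three; "yaw": the turn about the world's z in degrees; "jaw": the closure, from 0 (fully open) to 1 (shut). A call has 1 to 20 rows; each row shifts and turns the commanded pose from where the row before left it; what a row does not reach is not made up. A row lasts 1/12 s, in which the tool goes at most 41.7 mm and 7.16 degrees, less where a joint would pass 70% of its speed; a pose out of reach is approached as far as the arm can. A call is refused whole if a number of a shift passes 0.0417 or a number of a turn 7.16, either way. A call with a gripper value outside its range is refused whole. The fingers move at their own pace and stop on an object; FORCE is the grip in N (left out, the last holds). Time passes only in rows, so rows that do not move let the fingers close. It gives the time, the measured TCP pose, the force, the opening and the grip force at its end, in the units of the state.
- manip.get_obs(): the state, without advancing time (a new reading comes with each control period).
- manip.camera(name): name is "scene" or "top" or "wrist"; returns a dict with "frame" (400x640x3 uint8, red, green, blue), "camera_matrix" (3x3 intrinsics, pixels), "distortion" ([k1, k2, p1, p2, k3] as OpenCV has them; the pictures are not rectified), "eye" and "attitude" of the camera in the world; the wrist camera has in their place "hand_eye" (4x4, takes a point from camera to tool coordinates, whose origin is the TCP and whose axes are the flange's). Camera axes: x right, y up, looking along -z (the intrinsics and any distortion apply to the point x, -y, -z); pixel columns grow to the right and rows downward; lengths in m; the calibration is good to about 2 mm. A picture is of the moment at which its call begins: read the wrist's pose just before it. There is no depth.
- manip.hand_in(): hands the job in; it is judged then, once.
Trained networks look in a picture, given as the dict that the camera call returned (one of the last four; its "shot" number tells which), for a name from the list of things; names that differ only in an ending like _2 or _b are one class to them, and where a whole thing is asked for, a point or a joint stands for the part that bears it (a point fixed in the world has none). Each returns a list of dicts, best first, with "score" (0 to 1); they miss things now and then, are a little off and sometimes report something else, mostly with a low value. They report only what shows in the picture. A call takes as long as a camera call. They do not tell look-alikes from the thing itself.
- manip.masks_of(picture, name): "region" (400x640 bool, what is visible of it).
- manip.tip_of(picture, name): "at" ([x, y, z] in m, in world coordinates, good to about 4 mm: a listed point, or the origin of a listed thing).
The state is a dict: "clock": time; "joint_pos": joint angles; "joint_velocities": joint speeds; "tau": joint torques, N m; "position": TCP position; "ee_rot": TCP orientation; "ft_force": force on the tool from outside, world axes, zero at the start; "torque": the same for the moment, N m; "grip_width": opening from 0.0 (shut) to 1.0 (fully open); "grasp_force": force on a finger pad.
Only numpy, scipy, OpenCV 4.12 (cv2) and the standard library are available. Lean on these libraries where they do the work, as an engineer would, in place of code of your own. Each camera call takes 0.05 s, during which the arm holds its last target. There are 200 camera calls.

## Working session

There is one attempt and no reset: what is moved stays moved. The work goes in short steps, Python scripts to look and compute and a shell command to move; the robot and the scene stay as the last step left them, time stands still between calls to the robot, and variables do not carry over. Pictures are saved under pics/ and viewed, at most 10 in all, crops included, and the job is handed in when it is done.

```bash
ls; mkdir -p pics
cat > h.py <<'E'
import numpy as np, cv2
from scipy.spatial.transform import Rotation as R
from workcell import manip
def pose(pic,obs=None):
    if 'eye' in pic:
        a=np.array(pic['attitude'],float); 
        Rm=a if a.shape==(3,3) else R.from_quat(a).as_matrix()
        return Rm,np.array(pic['eye'])
    H=np.array(pic['hand_eye']); Rt=R.from_quat(obs['ee_rot']).as_matrix()
    return Rt@H[:3,:3], Rt@H[:3,3]+np.array(obs['position'])
def ray(pic,uv,z,obs=None):
    Rm,e=pose(pic,obs)
    n=cv2.undistortPoints(np.array(uv,float).reshape(-1,1,2),np.array(pic['camera_matrix']),np.array(pic['distortion'],float))[:,0]
    d=np.c_[n[:,0],-n[:,1],-np.ones(len(n))]@Rm.T
    return e+d*((z-e[2])/d[:,2])[:,None]
def proj(pic,P,obs=None):
    Rm,e=pose(pic,obs); c=(np.array(P,float).reshape(-1,3)-e)@Rm
    c=c*[1,-1,-1]
    return cv2.projectPoints(c,np.zeros(3),np.zeros(3),np.array(pic['camera_matrix']),np.array(pic['distortion'],float))[0][:,0]
def save(pic,name,crop=None,s=1):
    f=pic['frame'][:,:,::-1]
    if crop: f=f[crop[1]:crop[3],crop[0]:crop[2]]
    cv2.imwrite('pics/'+name,cv2.resize(f,None,fx=s,fy=s,interpolation=cv2.INTER_CUBIC))
E
python3 - <<'E'
from h import *
o=manip.get_obs(); print({k:np.round(v,3) for k,v in o.items()})
ims=[]
for n in ['top','scene']:
    p=manip.camera(n); ims.append(p['frame'][:,:,::-1])
    print(n,np.round(p['eye'],3),np.round(p['attitude'],3))
    for t in ['lap','flap_edge','strip','strip_rib','strip_edge','strip_left','strip_right','isolator','selector_grip','carton','contactor','screwdriver','panel']:
        for r in manip.tip_of(p,t)[:3]: print(t,round(r['score'],2),np.round(r['at'],3))
    save(p,n+'0.png',s=1.25)
E
```

```text
pics
{'clock': np.float64(0.0), 'joint_pos': array([ 1.258,  0.333, -0.065,  1.461,  0.022,  1.35 , -0.088]), 'joint_velocities': array([-0.001, -0.   , -0.   ,  0.   ,  0.   , -0.001,  0.   ]), 'tau': array([-0.0000e+00, -6.2544e+01,  4.9000e-02, -3.9160e+01,  1.6000e-02,
        1.0000e-02, -0.0000e+00]), 'position': array([ 0.178, -0.599,  0.231]), 'ee_rot': array([ 0.99 ,  0.144, -0.   , -0.001]), 'ft_force': array([-0.646,  0.093,  0.433]), 'torque': array([ 0.006, -0.033,  0.021]), 'grasp_force': np.float64(0.0), 'grip_width': np.float64(0.996)}
top [0.337 0.037 1.233] [-0.04   0.046  0.707 -0.705]
lap 0.69 [ 0.582 -0.026  0.006]
flap_edge 0.87 [ 0.586 -0.018  0.015]
strip 0.97 [ 0.409  0.3   -0.001]
strip 0.94 [0.231 0.434 0.001]
strip 0.8 [0.247 0.238 0.003]
strip_rib 0.84 [0.231 0.227 0.024]
strip_rib 0.65 [0.245 0.437 0.025]
strip_rib 0.61 [0.393 0.294 0.027]
strip_edge 0.88 [0.188 0.428 0.001]
strip_edge 0.8 [0.454 0.305 0.002]
strip_left 0.83 [0.44  0.378 0.002]
strip_left 0.77 [ 0.226  0.298 -0.001]
strip_left 0.68 [ 0.203  0.353 -0.001]
strip_right 0.96 [ 0.178  0.5   -
[... 635 characters left out ...]
ip_rib 0.88 [0.236 0.23  0.02 ]
strip_rib 0.69 [0.248 0.436 0.028]
strip_edge 0.78 [0.452 0.306 0.001]
strip_edge 0.66 [0.262 0.262 0.006]
strip_edge 0.65 [ 0.192  0.428 -0.001]
strip_left 0.73 [0.442 0.376 0.   ]
strip_left 0.68 [ 0.224  0.3   -0.002]
strip_left 0.59 [0.202 0.36  0.003]
strip_right 0.8 [ 0.466  0.232 -0.001]
strip_right 0.6 [ 0.304  0.224 -0.004]
isolator 0.84 [ 0.442 -0.286  0.002]
selector_grip 0.59 [ 0.44  -0.285  0.076]
selector_grip 0.17 [0.39  0.295 0.029]
carton 0.69 [ 0.693 -0.31   0.002]
carton 0.26 [0.717 0.324 0.   ]
contactor 0.68 [ 0.621  0.305 -0.   ]
screwdriver 0.65 [0.716 0.324 0.001]
screwdriver 0.48 [ 0.693 -0.311  0.001]
panel 0.67 [ 0.583 -0.02  -0.001]
```

View pics/top0.png

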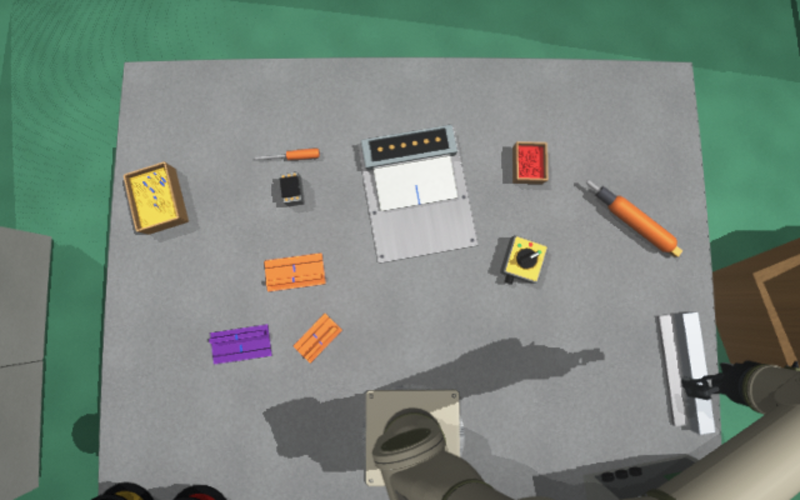

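View pics/scene0.png

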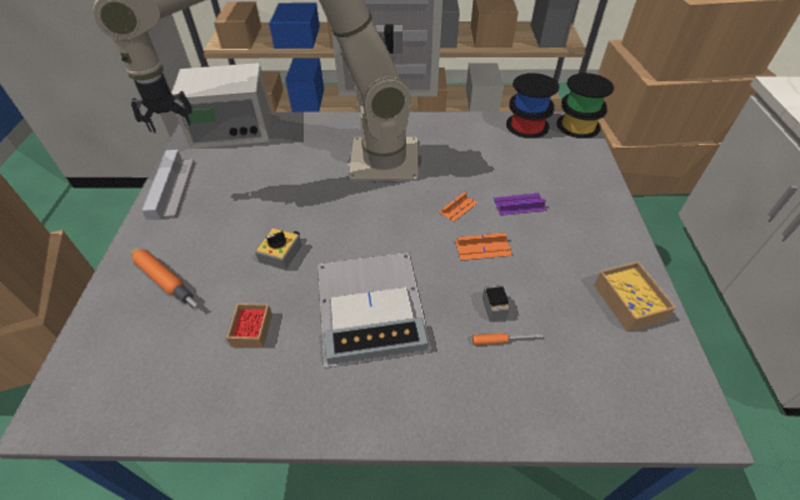

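The top view (1.25x) shows three strip-like things: a large orange one at (295,272), a small orange one at (318,338) and a purple one at (240,344). The one meant is the large orange strip at (295,272). The isolator is at (525,260), the plate and flap at (418,195), and the contactor and screwdriver lie beyond the strip. The scene view agrees. I'll confirm with an enlarged crop.

Run:
```python
from h import *
p=manip.camera('top'); f=p['frame'][:,:,::-1]
a=cv2.resize(f[190:300,160:280],None,fx=3.2,fy=3.2,interpolation=cv2.INTER_CUBIC)
b=cv2.resize(f[180:235,390:450],None,fx=5.8,fy=6.4,interpolation=cv2.INTER_CUBIC)
cv2.imwrite('pics/crop1.png',np.hstack([a,b[:a.shape[0]]]))
def quad(m,z,lab):
    c=max(cv2.findContours(m.astype(np.uint8),0,1)[0],key=cv2.contourArea)
    r=cv2.boxPoints(cv2.minAreaRect(c)); P=ray(p,r,z)
    e=np.roll(P,-1,0)-P
    print(lab,np.round(P.mean(0),4),np.round(np.linalg.norm(e,axis=1),3),np.round(np.degrees(np.arctan2(e[:,1],e[:,0])),1))
hsv=cv2.cvtColor(p['frame'],cv2.COLOR_RGB2HSV)
for t,z in [('strip',.004),('isolator',.05),('flap',.02),('panel',.006)]:
    for r in manip.masks_of(p,t)[:3]:
        quad(r['region'],z,t+' %.2f'%r['score'])
w=(hsv[...,1]<15)&(hsv[...,2]>225); k=np.zeros_like(w);k[100:180,280:390]=1
quad(w&k,.022,'white')
Y=slice(180,235);X=slice(390,450)
for n,m in [('red',((hsv[...,0]<8)|(hsv[...,0]>172))&(hsv[...,1]>150)),('green',(abs(hsv[...,0].astype(int)-60)<20)&(hsv[...,1]>100)),('yellow',(abs(hsv[...,0].astype(int)-26)<6)&(hsv[...,1]>120))]:
    q=np.zeros_like(m);q[Y,X]=m[Y,X]
    N,L,S,C=cv2.connectedComponentsWithStats(q.astype(np.uint8))
    for i in range(1,N):
        if S[i,4]>2: print(n,S[i,4],C[i].round(1),ray(p,C[i],.051).round(4))
```

```text
strip 0.94 [0.246  0.2379 0.004 ] [0.113 0.063 0.112 0.062] [ -45.  -134.4  134.9   46. ]
strip 0.71 [0.2286 0.4325 0.004 ] [0.153 0.086 0.152 0.086] [ -81.  -169.6   99.1   11. ]
strip 0.70 [0.4103 0.2986 0.004 ] [0.149 0.081 0.148 0.081] [ -82.7 -171.7   97.4    9. ]
isolator 0.83 [ 0.43  -0.276  0.05 ] [0.121 0.101 0.121 0.1  ] [ -20.  -108.7  159.4   71.3]
isolator 0.23 [0.4076 0.2877 0.05  ] [0.147 0.079 0.146 0.079] [ -83.8 -172.8   96.3    8. ]
flap 0.65 [ 0.6421 -0.0112  0.02  ] [0.203 0.12  0.2   0.12 ] [ -79.7 -171.2  100.1   10. ]
panel 0.66 [ 0.6203 -0.0163  0.006 ] [0.271 0.338 0.261 0.335] [ -79.2 -171.1  100.2   10.5]
white [ 0.6387 -0.0137  0.022 ] [0.198 0.11  0.196 0.109] [ -79.9 -171.4   99.9    9.8]
red 4 [424.  195.2] [[ 0.4752 -0.2969  0.051 ]]
green 8 [415.1 195.9] [[ 0.4733 -0.2689  0.051 ]]
green 5 [431.4 201.2] [[ 0.4565 -0.3196  0.051 ]]
yellow 469 [419.8 207.4] [[ 0.4373 -0.2823  0.051 ]]
```

View pics/crop1.png

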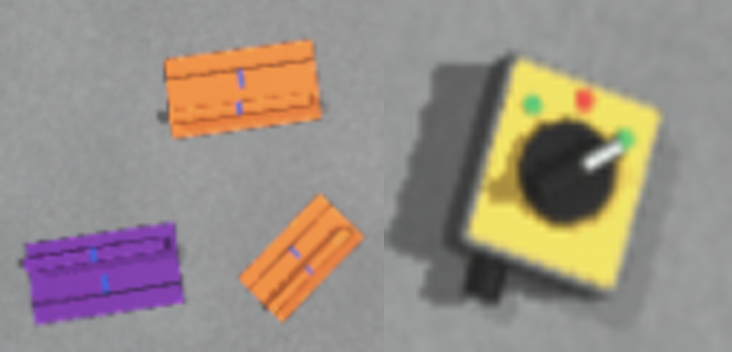

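The crop confirms it. The large orange strip at crop (240,85) is larger than the orange one at (300,258), and the purple one at (105,270) is the wrong colour. Its line and front edge face away from the robot and its rib is on the near side. The knob pointer is at the green dot clockwise of red, and the isolator's yaw is about -19°. I'm moving above the knob.

```bash
python3 -m jog '{"offset":[[0.0187,0.0225,0],[0.0187,0.0225,0],[0.0187,0.0225,0],[0.0187,0.0225,0],[0.0187,0.0225,0],[0.0187,0.0225,0],[0.0187,0.0225,0],[0.0187,0.0225,0],[0.0187,0.0225,0],[0.0187,0.0225,0],[0.0187,0.0225,0],[0.0187,0.0225,0],[0.0187,0.0225,0],[0.0187,0.0225,0],[0,0,0],[0,0,0]],"yaw":[7.1,7.1,7.1,7.1,7.1,7.1,7.1,7.1,7.1,7.1,7.1,7.1,7.1,7.1,0,0],"jaw":[0,0,0,0,0,0,0,0,0,0,0,0,0,0,0,0]}' 60
cat >> h.py <<'E'
def state():
    o=manip.get_obs(); M=R.from_quat(o['ee_rot']).as_matrix()
    print('t %.2f'%o['clock'],'p',np.round(o['position'],4),'yaw_y %.2f'%np.degrees(np.arctan2(M[1,1],M[0,1])),'z',np.round(M[:,2],3),'F',np.round(o['ft_force'],1),'T',np.round(o['torque'],2),'w %.3f g %.1f'%(o['grip_width'],o['grasp_force']),'q',np.round(o['joint_pos'],2))
    return o
E
python3 - <<'E'
from h import *
o=state(); p=manip.camera('wrist'); save(p,'w1.png')
for t in ['isolator','selector_grip']:
    for r in manip.tip_of(p,t)[:2]: print(t,r['score'],np.round(r['at'],4))
hsv=cv2.cvtColor(p['frame'],cv2.COLOR_RGB2HSV); H=hsv[...,0].astype(int)
for n,m,z in [('red',((H<8)|(H>172))&(hsv[...,1]>150),.051),('green',(abs(H-60)<20)&(hsv[...,1]>100),.051),('yellow',(abs(H-26)<6)&(hsv[...,1]>120),.05),('white',(hsv[...,1]<25)&(hsv[...,2]>200),.083)]:
    N,L,S,C=cv2.connectedComponentsWithStats(m.astype(np.uint8))
    for i in range(1,N):
        if S[i,4]>25: print(n,S[i,4],C[i].round(1),ray(p,C[i],z,o).round(4))
E
```

```text
clock: 2.98
position: [0.4414, -0.2825, 0.2315]
ee_rot: [0.529, 0.849, 0.0, 0.0]
ft_force: [-0.5, -0.6, 0.2]
grip_width: 1.005
grasp_force: 0.0
t 2.98 p [ 0.4414 -0.2825  0.2315] yaw_y 26.18 z [ 0.  0. -1.] F [-0.5 -0.6  0.2] T [-0.06 -0.01  0.02] w 1.005 g 0.0 q [ 0.95  0.15 -0.51  1.7   0.07  1.31  0.88]
isolator 0.61 [ 0.4418 -0.2839 -0.0073]
selector_grip 0.62 [ 0.441  -0.2843  0.0688]
red 30 [338.4 203.5] [[ 0.4748 -0.2961  0.051 ]]
red 2157 [473.5 273.8] [[ 0.6783 -0.3039  0.051 ]]
green 51 [348.3 181.9] [[ 0.473  -0.2677  0.051 ]]
green 30 [316.3 213.2] [[ 0.4567 -0.3187  0.051 ]]
green 2043 [ 22.9 376.3] [[ 0.16  -0.773  0.051]]
yellow 3601 [314.9 177.5] [[ 0.4362 -0.2803  0.05  ]]
yellow 83 [634.1 134.2] [[ 0.7443 -0.0699  0.05  ]]
```

View pics/w1.png

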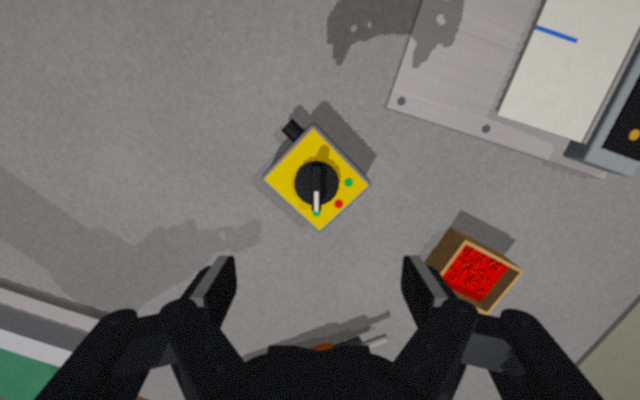

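The knob is centred at (316,183), with its bar square to the closing line and the pointer on the near green dot. I'll descend and grip it.

```bash
python3 -m jog '{"offset":[[-0.001,-0.002,-0.02],[0,0,-0.025],[0,0,-0.025],[0,0,-0.025],[0,0,-0.025],[0,0,-0.02],[0,0,-0.015],[0,0,-0.010],[0,0,0],[0,0,0],[0,0,0],[0,0,0],[0,0,0],[0,0,0],[0,0,0],[0,0,0],[0,0,0],[0,0,0]],"yaw":[1,0,0,0,0,0,0,0,0,0,0,0,0,0,0,0,0,0],"jaw":[0.3,0.3,0.3,0.3,0.3,0.3,0.3,0.3,0.3,1,1,1,1,1,1,1,1,1]}' 40; python3 -c "
from h import *; state()"
```

```text
clock: 4.63
position: [0.4407, -0.286, 0.0675]
ee_rot: [0.522, 0.853, 0.0, 0.001]
ft_force: [2.6, 0.3, 6.7]
grip_width: 0.108
grasp_force: 43.9
t 4.63 p [ 0.4407 -0.286   0.0675] yaw_y 27.03 z [ 0.002 -0.001 -1.   ] F [2.6 0.3 6.7] T [ 0.39 -0.38 -0.1 ] w 0.108 g 43.9 q [ 0.92  0.31 -0.49  1.88  0.17  0.98  0.82]
```

```bash
python3 -m jog '{"offset":[[0,0,0.001],[0,0,0],[0,0,0],[0,0,0],[0,0,0],[0,0,0],[0,0,0],[0,0,0],[0,0,0],[0,0,0],[0,0,0],[0,0,0]],"yaw":[4.5,4.5,4.5,4.5,4.5,4.5,4.5,4.5,4.5,4.5,0,0],"jaw":[1,1,1,1,1,1,1,1,1,1,1,1]}'; python3 -c "
from h import *; state()"
```

```text
clock: 5.63
position: [0.4418, -0.2847, 0.0676]
ee_rot: [0.155, 0.988, 0.001, 0.002]
ft_force: [10.6, 3.1, -6.1]
grip_width: 0.118
grasp_force: 42.2
t 5.63 p [ 0.4418 -0.2847  0.0676] yaw_y 72.13 z [ 0.004  0.001 -1.   ] F [10.6  3.1 -6.1] T [ 0.64 -2.3  -0.09] w 0.118 g 42.2 q [ 1.02  0.34 -0.61  1.88  0.23  0.99  1.57]
```

```bash
python3 -m jog '{"offset":[[0,0,0],[0,0,0],[0,0,0],[0,0,0],[0,0,0],[0,0,0.02],[0,0,0.03],[0,0,0.035],[0,0,0.035],[0,0,0.03],[0,0,0]],"yaw":[0,0,0,0,0,0,0,0,0,0,0],"jaw":[0,0,0,0,0,0,0,0,0,0,0]}'
python3 - <<'E'
from h import *
o=state(); p=manip.camera('wrist'); save(p,'w2.png')
u=proj(p,[[.440,-.2845,.083]],o)[0].astype(int); print(u)
f=p['frame'][:,:,::-1]; c=f[max(0,u[1]-70):u[1]+70,max(0,u[0]-90):u[0]+90]
cv2.imwrite('pics/w2c.png',cv2.resize(c,None,fx=4,fy=4,interpolation=cv2.INTER_CUBIC))
E
```

```text
clock: 6.55
position: [0.4417, -0.2872, 0.2236]
ee_rot: [0.156, 0.988, -0.002, 0.004]
ft_force: [0.3, -1.0, 0.3]
grip_width: 0.997
grasp_force: 0.0
t 6.55 p [ 0.4417 -0.2872  0.2236] yaw_y 72.00 z [ 0.007 -0.005 -1.   ] F [ 0.3 -1.   0.3] T [-0.06 -0.06  0.02] w 0.997 g 0.0 q [ 1.07  0.17 -0.64  1.71  0.11  1.29  1.67]
[320 187]
```

View pics/w2c.png

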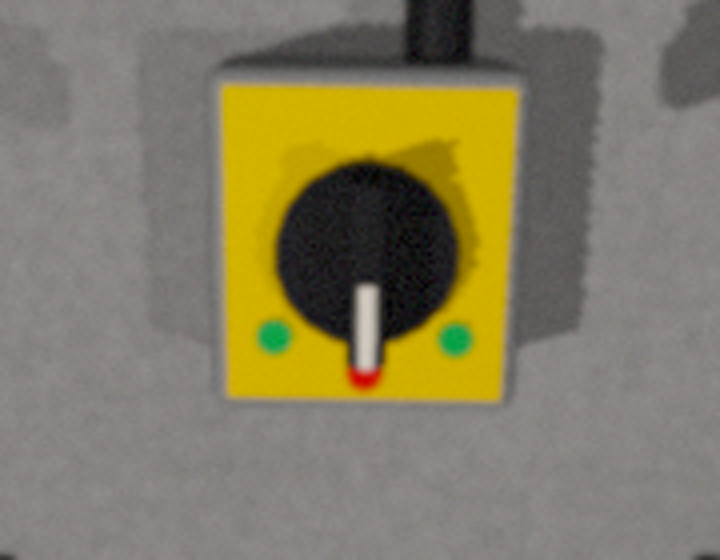

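The pointer, at crop (367,330), stands on the red dot: off. Next I'm moving over the flap to measure it on the way to the strip.

```bash
python3 -m jog '{"offset":[[0.0118,0.0267,0.003],[0.0118,0.0267,0.003],[0.0118,0.0267,0.003],[0.0118,0.0267,0.003],[0.0118,0.0267,0.003],[0.0118,0.0267,0.003],[0.0118,0.0267,0.003],[0.0118,0.0267,0.003],[0.0118,0.0267,0.003],[0.0118,0.0267,0.003],[0,0,0],[0,0,0]],"yaw":[-6.2,-6.2,-6.2,-6.2,-6.2,-6.2,-6.2,-6.2,-6.2,-6.2,0,0],"jaw":[0,0,0,0,0,0,0,0,0,0,0,0]}'
python3 - <<'E'
from h import *
o=state(); p=manip.camera('wrist'); save(p,'w3.png')
for t in ['lap','flap_edge','panel']:
    for r in manip.tip_of(p,t)[:2]: print(t,r['score'],np.round(r['at'],4))
hsv=cv2.cvtColor(p['frame'],cv2.COLOR_RGB2HSV); H=hsv[...,0].astype(int)
N,L,S,C=cv2.connectedComponentsWithStats(((abs(H-110)<15)&(hsv[...,1]>110)).astype(np.uint8))
for i in range(1,N):
    if S[i,4]>25:
        m=np.argwhere(L==i)[:,::-1].astype(float); vx,vy,x0,y0=cv2.fitLine(m.astype(np.float32),2,0,.01,.01).ravel()
        print('blue',S[i],C[i].round(1),ray(p,[C[i],[x0-20*vx,y0-20*vy],[x0+20*vx,y0+20*vy]],.02,o).round(4))
for r in manip.masks_of(p,'flap')[:2]:
    c=max(cv2.findContours(r['region'].astype(np.uint8),0,1)[0],key=cv2.contourArea)
    q=cv2.approxPolyDP(c,8,True)[:,0].astype(float); print('flap',r['score'],q.tolist(),ray(p,q,.018,o).round(4).tolist())
E
```

```text
clock: 7.6
position: [0.5573, -0.017, 0.2463]
ee_rot: [0.641, 0.767, -0.0, -0.001]
ft_force: [-0.6, -0.5, -0.1]
grip_width: 1.004
grasp_force: 0.0
t 7.60 p [ 0.5573 -0.017   0.2463] yaw_y 10.24 z [-0.001  0.001 -1.   ] F [-0.6 -0.5 -0.1] T [-0.03 -0.01 -0.  ] w 1.004 g 0.0 q [ 0.58  0.25 -0.74  1.59  0.17  1.37 -0.  ]
lap 0.57 [ 0.5889 -0.0233  0.0041]
flap_edge 0.82 [ 0.5816 -0.0187  0.0131]
panel 0.75 [ 0.5866 -0.0182 -0.004 ]
blue [339 179  37   3  81] [356.  180.3] [[ 0.6078 -0.0174  0.02  ]
 [ 0.5817 -0.0214  0.02  ]
 [ 0.634  -0.0133  0.02  ]]
flap 0.82 [[341.0, 100.0], [337.0, 246.0], [418.0, 252.0], [436.0, 101.0]] [[0.5682, 0.0776, 0.018], [0.6023, -0.1169, 0.018], [0.7198, -0.1056, 0.018], [0.6837, 0.098, 0.018]]
```

View pics/w3.png

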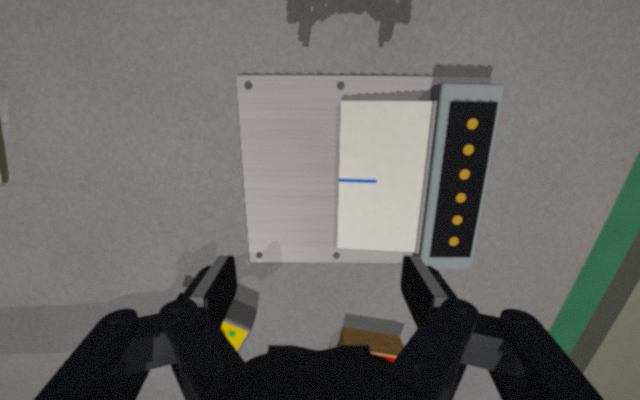

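The flap's free edge runs from (341,100) to (337,246) and its blue mark is at (339,180), so lap is about (0.585, -0.020) at yaw about 10°. On to the strip.

```bash
cp h.py /tmp/; python3 -m jog '{"offset":[[-0.0138,0.0261,-0.002],[-0.0138,0.0261,-0.002],[-0.0138,0.0261,-0.002],[-0.0138,0.0261,-0.002],[-0.0138,0.0261,-0.002],[-0.0138,0.0261,-0.002],[-0.0138,0.0261,-0.002],[-0.0138,0.0261,-0.002],[-0.0138,0.0261,-0.002],[-0.0138,0.0261,-0.002],[-0.0138,0.0261,-0.002],[-0.0138,0.0261,-0.002],[0,0,0],[0,0,0]],"yaw":[-1.5,0,0,0,0,0,0,0,0,0,0,0,0,0],"jaw":[0,0,0,0,0,0,0,0,0,0,0,0,0,0]}'
python3 - <<'E'
from h import *
o=state(); p=manip.camera('wrist'); save(p,'w4.png')
for t in ['strip','strip_rib','strip_edge','strip_left','strip_right']:
    for r in manip.tip_of(p,t)[:3]: print(t,round(r['score'],2),np.round(r['at'],4))
for r in manip.masks_of(p,'strip')[:3]:
    c=max(cv2.findContours(r['region'].astype(np.uint8),0,1)[0],key=cv2.contourArea)
    q=cv2.approxPolyDP(c,5,True)[:,0].astype(float); print('strip',r['score'],q.tolist(),ray(p,q,.004,o).round(4).tolist())
hsv=cv2.cvtColor(p['frame'],cv2.COLOR_RGB2HSV); H=hsv[...,0].astype(int)
N,L,S,C=cv2.connectedComponentsWithStats(((abs(H-115)<17)&(hsv[...,1]>70)).astype(np.uint8))
for i in range(1,N):
    if S[i,4]>8: print('blue',S[i],C[i].round(1),ray(p,C[i],.004,o).round(4),ray(p,C[i],.028,o).round(4))
E
```

```text
clock: 9.02
position: [0.3912, 0.2948, 0.2233]
ee_rot: [0.652, 0.758, -0.0, 0.0]
ft_force: [-0.3, -0.8, -0.1]
grip_width: 1.0
grasp_force: 0.0
t 9.02 p [0.3912 0.2948 0.2233] yaw_y 8.66 z [ 0. -0. -1.] F [-0.3 -0.8 -0.1] T [-0.05 -0.03  0.03] w 1.000 g 0.0 q [ 0.21  0.13 -1.01  1.78  0.12  1.29 -0.67]
strip 0.68 [0.4122 0.295  0.0017]
strip 0.66 [2.465e-01 2.349e-01 2.000e-04]
strip_rib 0.81 [0.391  0.2969 0.0293]
strip_rib 0.7 [0.2494 0.44   0.0265]
strip_rib 0.68 [0.2329 0.226  0.0208]
strip_edge 0.93 [ 0.1885  0.4266 -0.004 ]
strip_edge 0.78 [ 0.2643  0.2589 -0.0005]
strip_edge 0.77 [ 0.4509  0.3064 -0.0021]
strip_left 0.83 [ 0.2002  0.3584 -0.0017]
strip_left 0.7 [ 0.4427  0.3762 -0.0005]
strip_left 0.65 [0.2277 0.2932 0.    ]
strip_right 0.65 [0.4592 0.2339 0.0019]
strip 0.84 [[157.0, 0.0], [170.0, 102.0], [234.0, 102.0], [228.0, 0.0]] [[0.1845, 0.4634, 0.004], [0.2005, 0.3561, 0.004], [0.2777, 0.3672, 0.004], [0.2633, 0.4737, 0.004]]
strip 0.69 [[188.0, 151.0], [158.0, 180.0], [218.0, 242.0], [247.0, 215.0]] [[0.2236, 0.2998, 0.004], [0.1846, 0.2559, 0.004], [0.2671, 0.1784, 0.
[... 6703 characters left out ...]
 -3.000e-04  2.800e-02]]
blue [529 391   6   4   9] [531.6 392.8] [[ 0.8249 -0.0368  0.004 ]] [[ 0.7954 -0.0097  0.028 ]]
blue [423 393   4   7  10] [424.3 396. ] [[ 0.6337 -0.0663  0.004 ]] [[ 0.6169 -0.0372  0.028 ]]
blue [563 393   9   7  16] [567.3 395.6] [[ 0.8965 -0.0371  0.004 ]] [[ 0.8623 -0.01    0.028 ]]
blue [580 392   5   7  11] [581.9 395.3] [[ 0.925 -0.034  0.004]] [[ 0.8889 -0.007   0.028 ]]
blue [ 67 394   5   5  10] [ 69.5 396.6] [[ 0.0073 -0.1764  0.004 ]] [[ 0.0319 -0.14    0.028 ]]
blue [279 394   5   5   9] [280.7 396.1] [[ 0.3857 -0.1025  0.004 ]] [[ 0.3853 -0.0711  0.028 ]]
blue [533 395   7   4   9] [535.6 396.8] [[ 0.8367 -0.0456  0.004 ]] [[ 0.8064 -0.0179  0.028 ]]
```

View pics/w4.png

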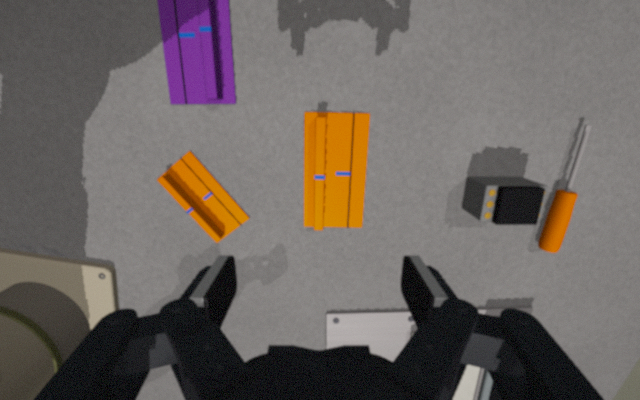

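The large orange strip is at (337,170), with its rib's blue mark at (319,177). I'm gripping the rib.

```bash
python3 -m jog '{"offset":[[0.0006,0.002,-0.03],[0,0,-0.04],[0,0,-0.04],[0,0,-0.04],[0,0,-0.03],[0,0,-0.015],[0,0,-0.010],[0,0,-0.008],[0,0,0],[0,0,0],[0,0,0],[0,0,0],[0,0,0],[0,0,0],[0,0,0],[0,0,0],[0,0,0]],"yaw":[-1.1,0,0,0,0,0,0,0,0,0,0,0,0,0,0,0,0],"jaw":[0.3,0.3,0.3,0.3,0.3,0.3,0.3,0.3,0.3,1,1,1,1,1,1,1,1]}' 70; python3 -c "
from h import *; state()"
```

```text
clock: 10.78
position: [0.393, 0.2965, 0.0114]
ee_rot: [0.66, 0.751, 0.001, 0.001]
ft_force: [-2.1, -3.0, 8.3]
grip_width: 0.115
grasp_force: 69.8
t 10.78 p [0.393  0.2965 0.0114] yaw_y 7.39 z [ 0.002  0.    -1.   ] F [-2.1 -3.   8.3] T [-0.43  0.38 -0.05] w 0.115 g 69.8 q [ 0.03  0.44 -0.88  1.99  0.43  0.91 -0.94]
```

```bash
python3 -m jog '{"offset":[[0,0,0.01],[0,0,0.025],[0,0,0.025],[0.0086,-0.0277,0],[0.0086,-0.0277,0],[0.0086,-0.0277,0],[0.0086,-0.0277,0],[0.0086,-0.0277,0],[0.0086,-0.0277,0],[0.0086,-0.0277,0],[0.0086,-0.0277,0],[0.0086,-0.0277,0],[0.0086,-0.0277,0],[0.0086,-0.0277,0],[0.0086,-0.0277,0],[0,0,0],[0,0,0],[0,0,0]],"yaw":[0,0,0,0,0.5,0.5,0.5,0.5,0.5,0,0,0,0,0,0,0,0,0],"jaw":[1,1,1,1,1,1,1,1,1,1,1,1,1,1,1,1,1,1]}' 70
python3 - <<'E'
from h import *
o=state()
for c in ['wrist','top','scene']:
    p=manip.camera(c); save(p,c+'5.png')
    for t in ['strip_rib','strip_edge','strip_left','strip_right','lap','flap_edge']:
        for r in manip.tip_of(p,t)[:3]:
            if np.hypot(*(np.array(r['at'][:2])-[.52,-.02]))<.15: print(c,t,round(r['score'],2),np.round(r['at'],4))
E
```

```text
clock: 12.28
position: [0.4955, -0.0355, 0.0708]
ee_rot: [0.643, 0.766, 0.0, -0.0]
ft_force: [0.4, 0.9, -1.5]
grip_width: 0.117
grasp_force: 68.5
t 12.28 p [ 0.4955 -0.0355  0.0708] yaw_y 9.92 z [ 0.  0. -1.] F [ 0.4  0.9 -1.5] T [0.05 0.01 0.04] w 0.117 g 68.5 q [ 0.69  0.31 -0.79  1.94  0.26  1.   -0.05]
wrist strip_rib 0.79 [ 0.4965 -0.0355  0.0905]
wrist strip_edge 0.56 [ 0.5541 -0.021   0.0568]
wrist strip_left 0.89 [0.5434 0.0513 0.0624]
wrist lap 0.56 [ 0.5878 -0.0251  0.0072]
wrist flap_edge 0.92 [ 0.5837 -0.0179  0.0126]
top strip_rib 0.58 [ 0.4967 -0.0356  0.0874]
top strip_edge 0.66 [ 0.5543 -0.0239  0.0614]
top strip_left 0.73 [0.5405 0.0433 0.0623]
top lap 0.82 [ 0.5872 -0.0215  0.0051]
top flap_edge 0.66 [ 0.5863 -0.0219  0.0157]
scene strip_edge 0.92 [ 0.5543 -0.0239  0.058 ]
scene strip_left 0.68 [0.5419 0.0451 0.0615]
scene strip_right 0.76 [ 0.5658 -0.0973  0.0616]
scene lap 0.76 [ 0.5836 -0.0241  0.0041]
scene flap_edge 0.95 [ 0.5816 -0.0238  0.0126]
```

View pics/wrist5.png

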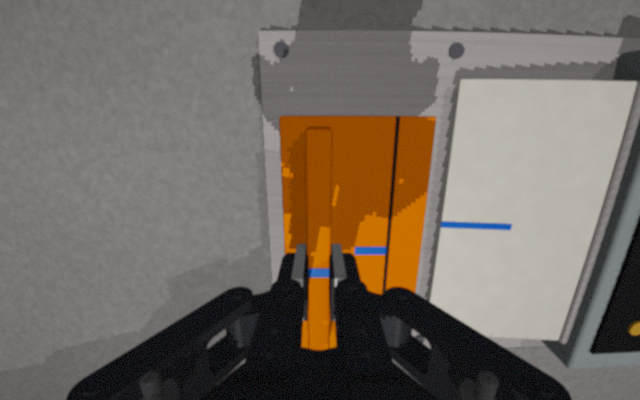

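The strip is held level in front of the flap, with its blue mark at (370,251) and the flap's at (475,226). I'm lowering it to just over the plate and measuring again at nearly equal heights.

```bash
python3 -m jog '{"offset":[[0,0,-0.015],[0,0,-0.015],[0,0,-0.010],[0,0,-0.006],[0,0,-0.003],[0,0,0],[0,0,0]],"yaw":[0,0,0,0,0,0,0],"jaw":[1,1,1,1,1,1,1]}' 70
cat > m.py <<'E'
from h import *
o=state(); p=manip.camera('wrist'); save(p,'m%.1f.png'%o['clock'])
f=p['frame']; hsv=cv2.cvtColor(f,cv2.COLOR_RGB2HSV); H=hsv[...,0].astype(int); us=o['position'][2]-.0114
org=(H>5)&(H<22)&(hsv[...,1]>150); g=cv2.GaussianBlur(cv2.cvtColor(f,cv2.COLOR_RGB2GRAY),(3,3),0)
def fit(pts,z):
    P=ray(p,pts,z,o)[:,:2]; vx,vy,x,y=cv2.fitLine(P.astype(np.float32),cv2.DIST_HUBER,0,.001,.001).ravel()
    if vy<0: vx,vy=-vx,-vy
    return np.array([x,y]),np.degrees(np.arctan2(vy,vx))-90
wh=(hsv[...,1]<40)&(hsv[...,2]>190)
fe=max(cv2.findContours(wh.astype(np.uint8),0,1)[0],key=cv2.contourArea)[:,0]
rows=range(fe[:,1].min()+12,min(fe[:,1].max()-12,330))
E=[(fe[fe[:,1]==r,0].min(),r) for r in rows if (fe[:,1]==r).any()]
c1,a1=fit(E,.018); print('flap edge',c1.round(4),'yaw %.2f'%a1,'rows',rows[0],rows[-1])
S=[]
for r in range(60,330):
    x=np.flatnonzero(org[r,250:])
    if len(x)>30: S.append((250+x.max()+.5,r))
c2,a2=fit(S,us+.004); print('strip edge',c2.round(4),'yaw %.2f'%a2,'rows',S[0][1],S[-1][1])
bl=(abs(H-112)<18)&(hsv[...,1]>120)
N,L,St,C=cv2.connectedComponentsWithStats(bl.astype(np.uint8)); 
for i in range(1,N):
    if St[i,4]>40: print('blue',St[i],[ray(p,C[i],z,o)[0,:2].round(4) for z in (us+.004,us+.028,.02)])
E
python3 m.py
```

```text
clock: 13.92
position: [0.4959, -0.036, 0.0217]
ee_rot: [0.643, 0.766, 0.0, 0.0]
ft_force: [0.2, 0.1, -0.4]
grip_width: 0.123
grasp_force: 68.6
t 13.92 p [ 0.4959 -0.036   0.0217] yaw_y 9.91 z [ 0.  0. -1.] F [ 0.2  0.1 -0.4] T [-0.04 -0.06 -0.02] w 0.123 g 68.6 q [ 0.65  0.39 -0.75  1.97  0.34  0.91 -0.11]
flap edge [ 0.5917 -0.0474] yaw 10.96 rows 273 329
strip edge [0.5483 0.0108] yaw 9.82 rows 116 329
blue [356 248  31   6 186] [array([ 0.5264, -0.0299]), array([ 0.5194, -0.0185]), array([ 0.5248, -0.0272])]
blue [474 252  91  10 568] [array([ 0.6154, -0.0191]), array([ 0.5943, -0.0094]), array([ 0.6104, -0.0168])]
blue [307 269  24   8 169] [array([ 0.4987, -0.0494]), array([ 0.4961, -0.0349]), array([ 0.4981, -0.0459])]
```

```bash
python3 -m jog '{"offset":[[0,-0.0014,-0.0015],[0,0,-0.0015],[0,0,0],[0.0049,0.0009,0],[0.0049,0.0009,0],[0.0049,0.0009,0],[0.0049,0.0009,0],[0.0049,0.0009,0],[0.0049,0.0009,0],[0,0,0],[0,0,0]],"yaw":[0,0,0,0,0,0,0,0,0,0,0],"jaw":[1,1,1,1,1,1,1,1,1,1,1]}' 70; python3 m.py
```

```text
clock: 14.88
position: [0.5252, -0.0319, 0.0182]
ee_rot: [0.643, 0.766, 0.0, -0.0]
ft_force: [-0.3, -0.6, -1.2]
grip_width: 0.122
grasp_force: 68.6
t 14.88 p [ 0.5252 -0.0319  0.0182] yaw_y 9.92 z [-0.  0. -1.] F [-0.3 -0.6 -1.2] T [ 0.01  0.03 -0.01] w 0.122 g 68.6 q [ 0.6   0.45 -0.73  1.9   0.37  0.93 -0.14]Traceback (most recent call last):
  File "m.py", line 13, in <module>
    c1,a1=fit(E,.018); print('flap edge',c1.round(4),'yaw %.2f'%a1,'rows',rows[0],rows[-1])
          ~~~^^^^^^^^
  File "m.py", line 6, in fit
    P=ray(p,pts,z,o)[:,:2]; vx,vy,x,y=cv2.fitLine(P.astype(np.float32),cv2.DIST_HUBER,0,.001,.001).ravel()
      ~~~^^^^^^^^^^^
  File "h.py", line 13, in ray
    n=cv2.undistortPoints(np.array(uv,float).reshape(-1,1,2),np.array(pic['camera_matrix']),np.array(pic['distortion'],float))[:,0]
      ~~~~~~~~~~~~~~~~~~~^^^^^^^^^^^^^^^^^^^^^^^^^^^^^^^^^^^^^^^^^^^^^^^^^^^^^^^^^^^^^^^^^^^^^^^^^^^^^^^^^^^^^^^^^^^^^^^^^^^^^
cv2.error: OpenCV(4.12.0) /io/opencv/modules/calib3d/src/undistort.dispatch.cpp:347: error: (-215:Assertion failed) CV_IS_MAT(_src) && CV_IS_MAT(_dst) && (_src->rows == 1 || _src->cols == 1) && (_dst->rows == 1 || _dst->cols == 1) && _src->cols + _src->rows - 1 == _dst->rows + _dst->cols - 1 && (CV_MAT_TYPE(_src->type) == CV_32FC2 || CV_MAT_TYPE(_src->type) == CV_64FC2) && (CV_MAT_TYPE(_dst->type) == CV_32FC2 || CV_MAT_TYPE(_dst->type) == CV_64FC2) in function 'cvUndistortPointsInternal'
```

```bash
python3 -m jog '{"offset":[[0.0037,0.0006,0],[0.0037,0.0006,0],[0.0037,0.0006,0],[0.0037,0.0006,0],[0.0037,0.0006,0],[0.0034,0.0003,0],[0,0,0],[0,0,0]],"yaw":[0,0,0,0,0,0,0,0],"jaw":[1,1,1,1,1,1,1,1]}' 70
python3 - <<'E'
from h import *
o=state(); p=manip.camera('wrist'); save(p,'w6.png')
E
```

```text
clock: 15.6
position: [0.547, -0.0288, 0.0183]
ee_rot: [0.643, 0.766, 0.0, -0.0]
ft_force: [-0.6, 0.3, -1.2]
grip_width: 0.115
grasp_force: 68.6
t 15.60 p [ 0.547  -0.0288  0.0183] yaw_y 9.91 z [ 0.  0. -1.] F [-0.6  0.3 -1.2] T [-0.01  0.04  0.01] w 0.115 g 68.6 q [ 0.57  0.49 -0.72  1.84  0.39  0.95 -0.15]
```

View pics/w6.png

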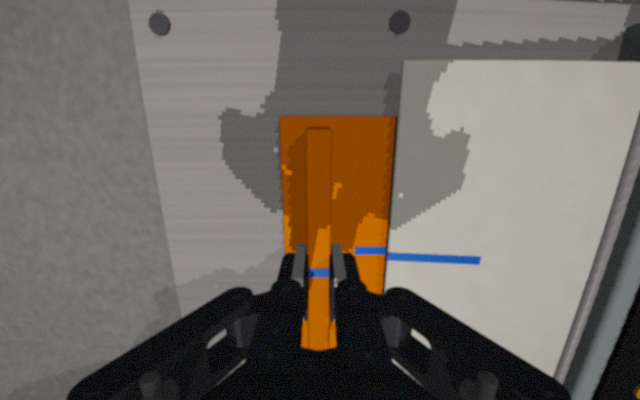

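The flap's edge runs along the black line from (400,115) to (386,290), and the blue marks at (370,251) and (385,256) line up within a couple of mm. There's no contact force. Pressing down next.

```bash
python3 -m jog '{"offset":[[0,0,-0.0005],[0,0,-0.0005],[0,0,-0.0005],[0,0,0],[0,0,0],[0,0,0]],"yaw":[0,0,0,0,0,0],"jaw":[1,1,1,1,1,1]}' 70; python3 -c "
from h import *; state()"
```

```text
clock: 16.15
position: [0.5468, -0.0289, 0.0174]
ee_rot: [0.643, 0.765, -0.0, 0.0]
ft_force: [-4.8, 0.0, 8.0]
grip_width: 0.117
grasp_force: 69.7
t 16.15 p [ 0.5468 -0.0289  0.0174] yaw_y 9.90 z [-0.    -0.001 -1.   ] F [-4.8  0.   8. ] T [0.01 0.86 0.02] w 0.117 g 69.7 q [ 0.57  0.49 -0.72  1.85  0.39  0.95 -0.15]
```

```bash
python3 -m jog '{"offset":[[0,0,-0.0003],[0,0,0],[0,0,0],[0,0,0],[0,0,0]],"yaw":[0,0,0,0,0],"jaw":[1,1,1,1,1]}' 70
python3 - <<'E'
from h import *
o=state()
for c in ['top','scene','wrist']:
    p=manip.camera(c)
    for t in ['strip_rib','strip','strip_edge','lap','flap_edge']:
        for r in manip.tip_of(p,t)[:3]:
            if np.hypot(*(np.array(r['at'][:2])-[.56,-.02]))<.08: print(c,t,round(r['score'],2),np.round(r['at'],4))
save(p,'w7.png',(260,80,500,300),2.5)
state()
E
```

```text
clock: 16.57
position: [0.5468, -0.0289, 0.0174]
ee_rot: [0.643, 0.765, -0.0, 0.0]
ft_force: [-5.7, -0.4, 12.2]
grip_width: 0.121
grasp_force: 70.3
t 16.57 p [ 0.5468 -0.0289  0.0174] yaw_y 9.90 z [-0.    -0.001 -1.   ] F [-5.7 -0.4 12.2] T [-0.06  1.21  0.  ] w 0.121 g 70.3 q [ 0.57  0.49 -0.72  1.85  0.39  0.95 -0.15]
top strip_rib 0.81 [ 0.5515 -0.029   0.0329]
top strip 0.74 [ 0.5645 -0.024   0.0028]
top strip_edge 0.74 [ 0.6074 -0.0142  0.0098]
top lap 0.58 [ 0.5853 -0.0217  0.0023]
top flap_edge 0.61 [ 0.5874 -0.0179  0.0134]
scene strip_rib 0.77 [ 0.5481 -0.0264  0.0331]
scene strip 0.98 [ 0.5697 -0.0222  0.0042]
scene strip_edge 0.72 [ 0.6062 -0.0157  0.0052]
scene lap 0.69 [ 0.5832 -0.0239  0.0039]
scene flap_edge 0.75 [ 0.5843 -0.022   0.0137]
scene flap_edge 0.19 [ 0.5807 -0.0186 -0.0036]
wrist strip_rib 0.94 [ 0.5453 -0.027   0.037 ]
wrist strip 0.71 [ 0.5655 -0.0281  0.0063]
wrist lap 0.58 [ 0.5896 -0.0207  0.0068]
wrist flap_edge 0.57 [ 0.584  -0.0217  0.014 ]
t 17.47 p [ 0.5468 -0.0289  0.0174] yaw_y 9.90 z [-0.    -0.001 -1.   ] F [-5.4  0.2 11.2] T [-0.05  1.23  0.02] w 0.120 g 70.2 q [ 0.57  0.49 -0.72  1.85  0.39  0.95 -0.15]
```

View pics/w7.png

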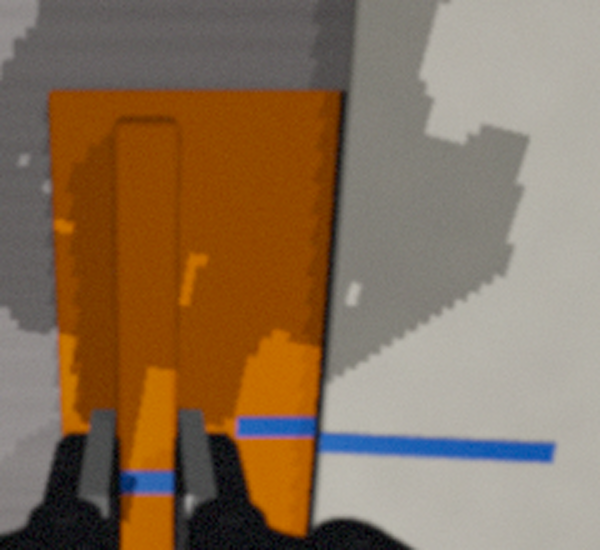

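The black line shows along the flap's edge from (342,95) to (315,530), and the blue marks line up. The strip is pressed down with about 12 N and nothing is moving. Handing in.

```bash
python3 -c "
from workcell import manip; print(manip.hand_in())"
```

```text
the job is handed in; nothing more can be done
None
```

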